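# Back the index table off one notch

## Robot

A 6-joint arm with a two-finger parallel gripper is mounted at the origin on the work surface; the furniture and walls round the work are solid. World frame = base frame: x ahead of the robot, y to its left, z up, the work surface at z = 0. Lengths are in m, angles in rad, forces in N, time in s.
With the tool pointing down it reaches from about 0.275 to 0.75 m from the base axis. Payload 10.2 kg.
Tool frame: the origin (TCP) lies midway between the tips of the shut fingers; the grasp point (between the pads) lies 19 mm behind it (env.hold_point_z is the distance from the TCP to the grasp point, in m); z points along the fingers, y is the line along which they close (so a half turn about z gives the same grasp; the last joint's range is limited). The gripper opens to 85 mm and grips with 20 to 120 N. Pads are 22 mm wide; open, the fingers measure 114 mm over their backs; the gripper's body (76 mm by 85 mm) begins 54 mm behind the grasp point. The pads swing forward as they close: fully open they stand 13 mm farther back than shut.
Start: joints at [-1.464, 0.313, 1.498, -0, 1.331, -0.223], TCP at [0.17, -0.497, 0.231] pointing down, gripper open.
Joint ranges: [-2.94, 2.94], [-0.97, 2.17], [0.19, 2.56], [-1.23, 4.37], [0.02, 3.11], [-2.88, 2.88]. Speed limits (rad/s): [2.39, 2.39, 3.01, 3.14, 3.14, 3.14].

## Interface

Orientations are given as a unit quaternion [x, y, z, w].
In Python, from bench import env, kinematics, monitor, eyes, job gives the robot as it stands. The module is installed in compiled form; this text tells all that it offers. Calls block until the motion is done:
- env.reach(position, orientation): joint-space move of the TCP to a pose.
- env.movel(position, velocity=0.15, frame=None, guard=None): straight line of the TCP; frame=None keeps the orientation; velocity is the mean speed in m/s. With guard (N) it stops when the force on the tool has changed by that much, and returns True; else False.
- env.set_joints(angles): joint-space move.
- env.release() and env.close_gripper(effort=None): open the fingers fully, or close them until they stop; effort is the grip in N (None keeps the last).
- env.hold(seconds).
- kinematics.ik(position, orientation): joint angles nearest the present ones, or None.
- monitor.sense(): the state.
- eyes.grab_frame(name): name is "scene" or "top"; returns a dict with "frame" (400x640x3 uint8, red, green, blue), "mtx" (3x3 intrinsics, pixels), "view" (4x4, takes a point from world to camera coordinates). Camera axes: x right, y down, z forward; pixel columns grow to the right and rows downward; lengths in m; the calibration is good to about 2 mm. A picture is of the moment at which its call begins. There is no depth.
A pose or a line that the arm cannot do raises env.MotionError and nothing moves.
- job.hand_in(): hands the job in; it is judged then, once.
The state is a dict: "clock": time; "joints": joint angles; "qvel": joint speeds; "joint_efforts": joint torques, N m; "position": TCP position; "ee_rot": TCP orientation; "contact_force": force on the tool from outside, world axes, zero at the start; "ft_torque": the same for the moment, N m; "finger_gap": opening from 0.0 (shut) to 1.0 (fully open); "gripper_force": force on a finger pad.
Only numpy, scipy, OpenCV 4.12 (cv2) and the standard library are available. Lean on these libraries where they do the work, as an engineer would, in place of code of your own. Each camera call takes 0.05 s, during which the arm holds its last target. There are 200 camera calls.

## Task

The index table has been advanced one notch too far. With a fingertip, lift the ratchet pawl by pushing its upright thumb tab outward until the pawl tips over and stays open, push the wheel backward (counter-clockwise seen from above) by exactly one notch, and tip the pawl back so that it drops fully into the new notch. Only touch and push: the steel block stays sitting in the middle of the table, not picked up, and the loose things round the fixture are left alone.

Things in the scene. Friction and masses are not known exactly. Their poses are not given: they have to be found in the camera images.
- index_base: Grey fixed base of the index table: disc 184 mm across, 14 mm thick, with a 90 mm wide foot reaching 145 mm from the wheel axis along the base's own -y, carrying the pawl bracket (cheeks 39 mm wide overall, 60 mm above the bench). Origin: on the vertical wheel axis, at bench level; z up. Its place and yaw differ each time.
- wheel (a joint): Ratchet wheel angle, rad, about its vertical axis; 0 +-0.025 at the start, grows BACKWARD (counter-clockwise from above); 12 notches, one is 30 deg = 0.524. Turns with about 2 N at a pin, stays where left. The pawl down blocks backward; pawl up, it turns 2 notches each way. The pawl seats within about 0.035 of a whole notch; if short, it rests on the ramp and drops in as the wheel is pushed on.
- wheel_center (a point): Centre of the top face of the round steel table (120 mm diameter, 48 mm above the bench), on the wheel axis; turns with the wheel. Below and round it the dark toothed disc: 172 mm diameter, floor of the notches 34 mm and tops of the saw teeth 45 mm above the bench, teeth from radius 60 to 86 mm.
- pin_a_top (a point): Top centre of one of the wheel's two upright steel push pins: 12 mm diameter, standing 42 mm above the table top (top 90 mm above the bench), 50 mm from the wheel axis; at wheel angle 0 on the base's +x side.
- pin_b_top (a point): Top centre of the other push pin, same size, 50 mm from the axis on the other side (base's -x at wheel angle 0).
- pawl (a joint): Pawl angle, rad, about its level hinge pin: 0 = fully down in a notch, 1.3 = thrown back on its stop. Its weight holds it at either end; it tips over past about 0.7. About 1 N at the tab moves it. Steel L: arm 42 mm long, 20 wide, 10 thick, reaching inward over the teeth, level at 0; thumb tab 24 mm wide, 6 thick, upright at 0. Lifting leans the tab outward and raises the arm, steep at 1.3.
- pawl_hinge (a point): Middle of the pawl's hinge pin: 104 mm from the wheel axis along the base's own -y, 52 mm above the bench; the pin runs along the base's x. Fixed to the base.
- pawl_tab_top (a point): Top middle of the thumb tab, 58 mm from the hinge pin; moves with the pawl.
- pawl_nose (a point): Middle of the underside of the pawl's nose, 31 mm inward of the hinge and 17 mm below it when the pawl is down; moves with the pawl.
- workpiece: Loose steel block, 40 x 60 x 30 mm, lying on the middle of the round table, its 60 mm side across the line of the two pins. Origin: centre of its underside. Rides round with the wheel.
- glue: Bystander: small white glue bottle with a blue cap, 33 mm diameter, 88 mm high, standing loose near the fixture. Origin: centre of its underside.
- spool: Bystander: loose spool with black flanges, 46 mm diameter, 28 mm high, lying flat. Origin: centre of its underside.
- bolt: Bystander: loose hex bolt standing on its head, 18 mm across, 43 mm high. Origin: centre of its underside.
Mind the look-alikes: they are no part of the job. Leave any purple or yellow look-alike of the workpiece alone.

How it is judged:
By the outcome, as a careful person would: the job done as asked, in the order asked, and still so for the second after the job is handed in, with the robot touching nothing.
It also fails if it takes over 61 s, if anything falls off the work surface, if the arm or the gripper's body presses on something with over 40 N, if the wrist force passes 120 N, or if a joint passes its speed limit or range.

## Working session

There is one attempt and no reset: what is moved stays moved. The work goes in short steps, each a Python script; the robot and the scene stay as the last script left them, time stands still between calls to the robot, and variables do not carry over. Pictures are saved under pics/ and viewed, at most 10 in all, crops included, and the job is handed in when it is done.

```bash
mkdir -p pics; python3 - <<'E'
from bench import eyes,monitor
import cv2,numpy as np
for n in("scene","top"):
    f=eyes.grab_frame(n); cv2.imwrite(f"pics/{n}0.png",f["frame"][:,:,::-1])
    V=f["view"]; print(n,f["mtx"].tolist(),(-V[:3,:3].T@V[:3,3]).round(3)); print(V.round(3).tolist())
print(monitor.sense())
E
```

```text
scene [[384.60307449097036, 0.0, 319.83164664282555], [0.0, 384.60307449097036, 198.3006259030748], [0.0, 0.0, 1.0]] [0.915 0.307 0.867]
[[-0.709, 0.705, 0.0, 0.432], [0.609, 0.613, -0.504, -0.308], [-0.356, -0.357, -0.864, 1.184], [0.0, 0.0, 0.0, 1.0]]
top [[431.2600918572963, 0.0, 315.4874952860991], [0.0, 431.2600918572963, 203.87142060951155], [0.0, 0.0, 1.0]] [0.339 0.014 1.341]
[[-0.026, -1.0, -0.008, 0.034], [-0.984, 0.027, -0.174, 0.567], [0.174, 0.003, -0.985, 1.261], [0.0, 0.0, 0.0, 1.0]]
{'clock': 0.1, 'joints': array([-1.46438954e+00,  3.13396420e-01,  1.49837804e+00,  2.92213314e-06,
        1.33098667e+00, -2.23388288e-01]), 'qvel': array([-0.00174956, -0.00109198, -0.0024443 , -0.00054937,  0.00187435,
       -0.00056777]), 'joint_efforts': array([ 2.93713303e-03, -4.12897360e+01, -2.60141104e+01, -1.34150205e-04,
        3.04465670e-03, -6.08075339e-06]), 'position': array([ 0.16999047, -0.49647152,  0.23078471]), 'ee_rot': array([ 9.86435069e-01,  1.64150886e-01,  3.55696689e-05, -5.83156020e-04]), 'contact_force': array([0.39566967, 0.00134731, 0.19955422]), 'ft_torque': array([-0.01891825,  0.05060678, -0.034936  ]), 'gripper_force': 0.0, 'finger_gap': 1.001823822286981}
```

View pics/scene0.png

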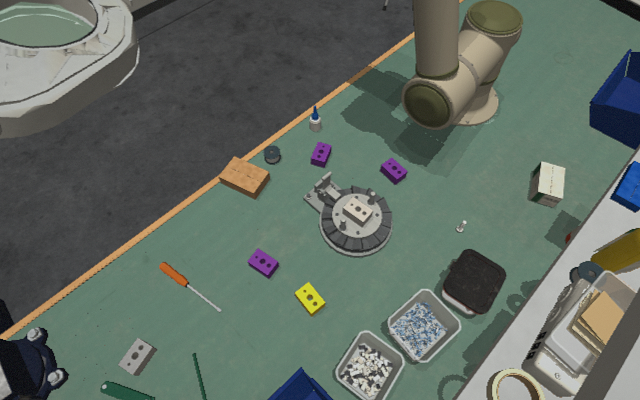

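View pics/top0.png

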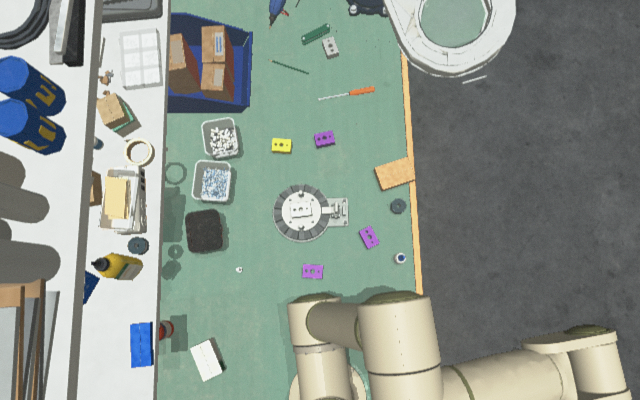

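The wheel is at top (301,212) and scene (356,218). The pawl foot points right in the top view (about 338,212; world -y) and up-left in the scene view (about 322,190). The purple and yellow blocks are look-alikes. The steel block on the table, at top (301,209), is the workpiece. I'll enlarge both views.

```bash
python3 - <<'E'
import cv2,numpy as np
a=cv2.imread("pics/scene0.png")[160:265,295:400]; b=cv2.imread("pics/top0.png")[165:255,265:365]
a=cv2.resize(a,(400,400),interpolation=cv2.INTER_CUBIC); b=cv2.resize(b,(400,360),interpolation=cv2.INTER_CUBIC)
o=np.zeros((400,800,3),np.uint8);o[:,:400]=a;o[:360,400:]=b
cv2.imwrite("pics/crop0.png",o)
E
```

```text
(no output)
```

View pics/crop0.png

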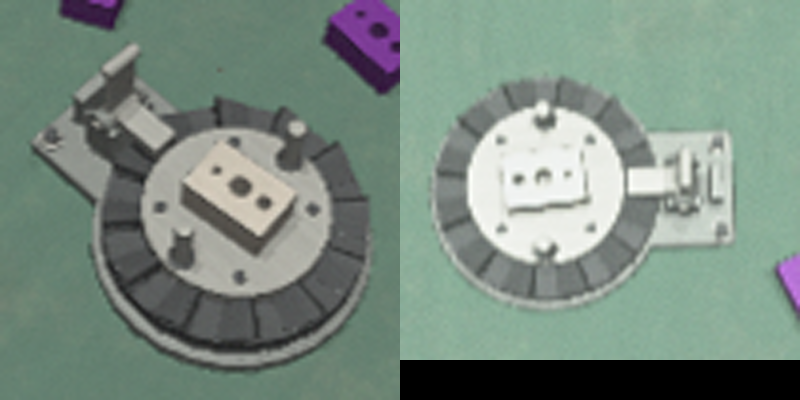

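```bash
cat > h.py <<'E'
from bench import env,kinematics,monitor,eyes,job
import numpy as np,cv2
from scipy.spatial.transform import Rotation as R
def ray(f,u,v,z):
    V=f["view"];d=V[:3,:3].T@np.linalg.inv(f["mtx"])@[u,v,1];c=-V[:3,:3].T@V[:3,3]
    return c+d*(z-c[2])/d[2]
def px(f,p):
    q=f["mtx"]@(f["view"][:3,:3]@np.array(p)+f["view"][:3,3]);return q[:2]/q[2]
E
python3 - <<'E'
from h import *
S=eyes.grab_frame("scene");T=eyes.grab_frame("top")
s=lambda x,y:(295+x/3.81-.37,160+y/3.81-.37)
t=lambda x,y:(265+(x-400)/4-.37,165+y/4-.37)
for n,f,p,z in[("pinS",S,s(297,127),.09),("pinS",S,s(184,232),.09),("pinT",T,t(543,104),.09),("pinT",T,t(545,246),.09),
 ("tabS",S,s(108,72),.11),("tabT",T,t(686,170),.11),("tabT?",T,t(717,175),.11),("footT",T,t(731,133),.014),("footT",T,t(733,242),.014),("footS",S,s(33,148),.014),
 ("tblL",T,t(466,185),.048),("tblR",T,t(627,185),.048),("tblU",T,t(546,105),.048),("tblD",T,t(546,264),.048)]:
    print(n,ray(f,*p,z).round(4))
# table ellipse, both views
for n,f in(("S",S),("T",T)):
    g=cv2.cvtColor(f["frame"],cv2.COLOR_RGB2HSV)
    r=np.s_[160:265,295:400] if n=="S" else np.s_[165:255,265:365]
    m=np.zeros(g.shape[:2],np.uint8); m[r]=((g[r][...,1]<45)&(g[r][...,2]<135)).astype(np.uint8)*255
    k=cv2.morphologyEx(m,cv2.MORPH_OPEN,np.ones((3,3)))
    c=max(cv2.findContours(k,0,1)[0],key=cv2.contourArea);P=np.array([ray(f,*q[0],.04)for q in c]);
    print(n,cv2.contourArea(c),[np.array(v).round(4).tolist() for v in cv2.minEnclosingCircle(P[:,:2].astype(np.float32))])
E
```

```text
pinS [0.4968 0.0631 0.09  ]
pinS [0.5993 0.0638 0.09  ]
pinT [0.6012 0.0623 0.09  ]
pinT [0.4954 0.0629 0.09  ]
tabS [ 0.5603 -0.039   0.11  ]
tabT [ 0.5454 -0.0409  0.11  ]
tabT? [ 0.5411 -0.0632  0.11  ]
footT [ 0.5898 -0.0814  0.014 ]
footT [ 0.504  -0.0796  0.014 ]
footS [ 0.5945 -0.0753  0.014 ]
tblL [0.5488 0.1236 0.048 ]
tblR [0.5455 0.0014 0.048 ]
tblU [0.6091 0.0616 0.048 ]
tblD [0.4869 0.0641 0.048 ]
S 2119.5 [[0.5492, 0.0409], 0.1142]
T 54.0 [[0.5276, -0.0076], 0.0166]
```

Both views agree: the wheel axis is at about (0.548, 0.063), yaw is about -0.01, and the tab sits upright at about (0.547, -0.041). I'll shut the gripper and push the tab outward.

```bash
cat >> h.py <<'E'
C=np.array([.548,.063]);YAW=-.01
def W(x,y,z):  # base frame -> world
    c,s=np.cos(YAW),np.sin(YAW);return [C[0]+c*x-s*y,C[1]+s*x+c*y,z]
def quat(a): # tool x at world angle a, pointing down
    return np.array([np.cos(a/2),np.sin(a/2),0,0])
Q=quat(np.pi/2+YAW)
def st():
    s=monitor.sense();print("t%.1f"%s["clock"],s["position"].round(4),s["contact_force"].round(2),"gap%.2f"%s["finger_gap"])
    return s
E
python3 - <<'E'
from h import *
for a in(np.pi/2,-np.pi/2): print(a,kinematics.ik(W(0,-.076,.2),quat(a+YAW)))
Q=min((quat(a+YAW) for a in(np.pi/2,-np.pi/2)),key=lambda q:abs(kinematics.ik(W(0,-.076,.2),q)[5]))
print(Q)
env.close_gripper(20)
env.reach(W(0,-.076,.2),Q);st()
env.movel(W(0,-.076,.08),.12,guard=8);st()
print(env.movel(W(0,-.129,.08),.05,guard=12));st()
f=eyes.grab_frame("scene");env.movel(W(0,-.115,.08));env.movel(W(0,-.115,.16));
g=eyes.grab_frame("scene");st()
cv2.imwrite("pics/s1.png",cv2.resize(np.hstack([x["frame"][130:260,280:410,::-1] for x in(f,g)]),(800,400),interpolation=cv2.INTER_CUBIC))
E
```

```text
1.5707963267948966 [-2.37837044e-01  3.87163588e-01  1.47735899e+00 -4.44089210e-16
  1.27707007e+00 -2.27837044e-01]
-1.5707963267948966 NoneTraceback (most recent call last):
  File "<stdin>", line 3, in <module>
  File "<stdin>", line 3, in <lambda>
TypeError: 'NoneType' object is not subscriptable
```

```bash
python3 - <<'E'
from h import *
env.close_gripper(20)
env.reach(W(0,-.076,.2),Q);st()
env.movel(W(0,-.076,.08),.12,guard=8);st()
print(env.movel(W(0,-.129,.08),.05,guard=12));st()
f=eyes.grab_frame("scene");env.movel(W(0,-.115,.08));env.movel(W(0,-.115,.16));
g=eyes.grab_frame("scene");st()
cv2.imwrite("pics/s1.png",cv2.resize(np.hstack([x["frame"][130:260,280:410,::-1] for x in(f,g)]),(800,400),interpolation=cv2.INTER_CUBIC))
E
```

```text
t3.2 [ 0.5472 -0.0138  0.2   ] [-0.13 -0.06 -0.06] gap-0.00
t4.3 [ 0.5477 -0.0131  0.0807] [0.23 0.42 0.33] gap0.00
False
t5.5 [ 0.5467 -0.0657  0.08  ] [-0.03 -0.25 -0.51] gap-0.00
t6.6 [ 0.5463 -0.052   0.1588] [0.42 0.01 0.65] gap-0.00
```

View pics/s1.png

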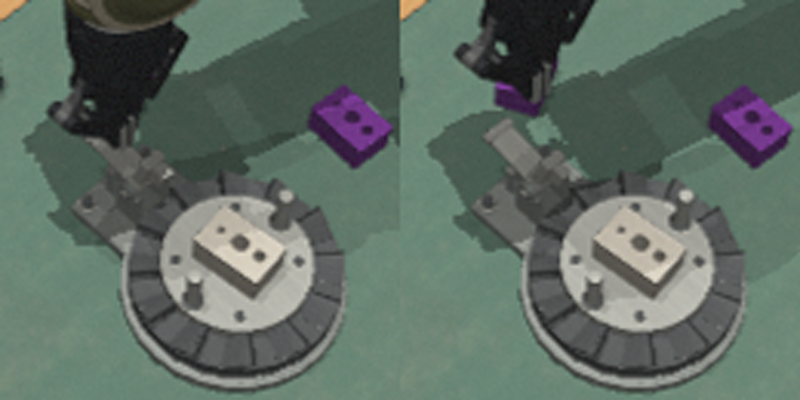

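The pawl is thrown open: the tab lies outward at about (495,130) in the right half and the arm stands steep. Next I touch the far pin lightly to find it, then push it by one notch.

```bash
python3 - <<'E'
from h import *
x=.053
env.movel(W(x,-.05,.16),.2);env.movel(W(x,-.04,.072),.12);env.hold(.2)
def by(): 
    p=monitor.sense()["position"];return (p[1]-C[1])-np.sin(YAW)*x
env.movel(W(x,-.026,.072),.05)
for i in range(4):
    hit=env.movel(W(x,-.008,.072),.012,guard=1.5); s=st();print(hit,by())
    if hit and by()>-.022: break
g=eyes.grab_frame("top");h=eyes.grab_frame("scene")
cv2.imwrite("pics/s2.png",cv2.resize(np.hstack([h["frame"][160:270,290:400,::-1],g["frame"][155:265,255:365,::-1]]),(800,400),interpolation=cv2.INTER_CUBIC))
E
```

```text
t9.5 [0.6005 0.0465 0.0715] [-0.09 -0.42  0.35] gap-0.00
True -0.015945498403218274
```

View pics/s2.png

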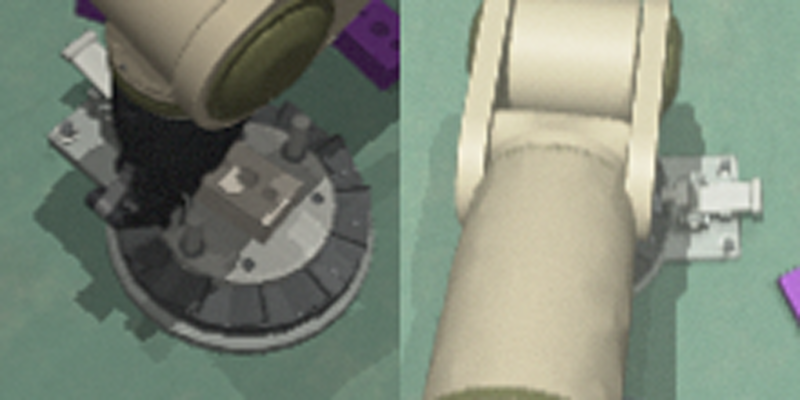

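The tool touched the pin at -15.9 mm in the base y direction (about -17 expected). I'll push 24.2 mm, just short of a notch, then retract and look.

```bash
python3 - <<'E'
from h import *
x=.053
env.movel(W(x,.0083,.072),.03,guard=15);env.hold(.3);s=st();print((s["position"][1]-C[1])-np.sin(YAW)*x)
env.movel(W(x,-.005,.072),.05);env.movel(W(x,-.03,.16),.15)
env.movel(W(0,-.119,.17),.15);env.hold(.1)
h=eyes.grab_frame("scene");st()
cv2.imwrite("pics/s3.png",cv2.resize(h["frame"][150:265,290:405,::-1],(600,600),interpolation=cv2.INTER_CUBIC))
E
```

```text
t10.9 [0.6011 0.0708 0.072 ] [ 0.74  1.67 -0.  ] gap-0.00
0.008295954320524143
t13.1 [ 0.547  -0.0553  0.1698] [ 0.06 -0.38  0.12] gap0.00
```

View pics/s3.png

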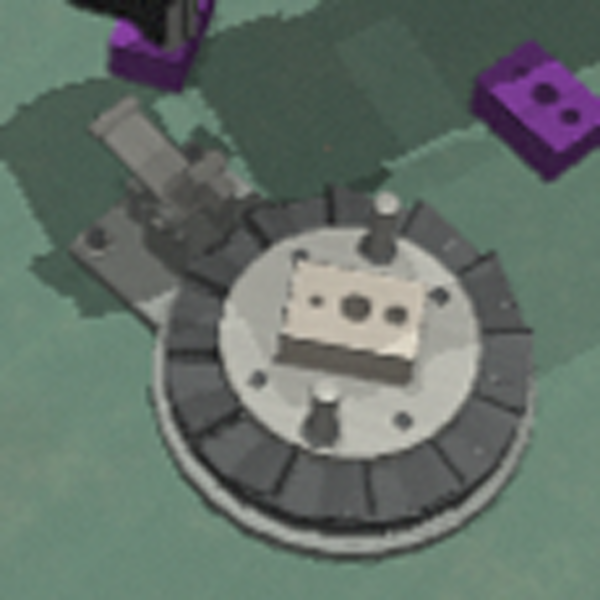

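The wheel has turned about one notch, with the pins now at (387,203) and (326,393), and the block is still in place. I'll check the angle from those pixels, then tip the pawl back.

```bash
python3 - <<'E'
from h import *
k=600/115
f=eyes.grab_frame("scene")
a,b=[ray(f,290+u/k-.4,150+v/k-.4,.09) for u,v in((387,203),(326,393))]
d=b-a;print(a.round(4),b.round(4),np.arctan2(d[1],d[0])-YAW, np.arctan2(.0007,.1025)-YAW)
env.movel(W(0,-.119,.074),.12,guard=6);st()
print(env.movel(W(0,-.078,.074),.04,guard=12));st()
env.movel(W(0,-.07,.074),.05,guard=12)
env.movel(W(0,-.03,.2),.2);env.movel(W(.0,-.2,.25),.2);env.hold(.1)
h=eyes.grab_frame("scene");st()
cv2.imwrite("pics/s4.png",cv2.resize(h["frame"][150:265,290:405,::-1],(600,600),interpolation=cv2.INTER_CUBIC))
E
```

```text
[0.5023 0.0402 0.09  ] [0.5927 0.086  0.09  ] 0.4786345962623638 0.016829162125787833
t14.1 [ 0.5473 -0.0561  0.0747] [-0.51 -0.5  -0.88] gap-0.00
False
t15.2 [ 0.5473 -0.0152  0.074 ] [1.51 0.65 0.22] gap0.00
t17.5 [ 0.546  -0.136   0.2498] [-0.43  0.2  -0.44] gap-0.01
```

View pics/s4.png

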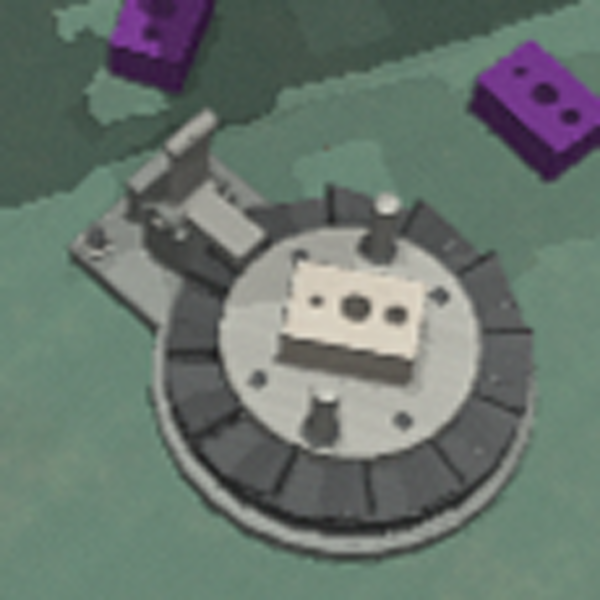

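The pawl is down again: the tab is upright at (130,190)–(212,115), the same place as at the start. The wheel may be slightly short on the ramp, so I'll push the pin on gently until the pawl blocks it.

```bash
python3 - <<'E'
from h import *
x=.053
by=lambda p:(p[1]-C[1])-np.sin(YAW)*x
env.movel(W(x,-.03,.2),.2);env.movel(W(x,-.012,.072),.12);env.movel(W(x,.003,.072),.05);env.hold(.2)
for y in(.007,.0095,.012,.0135):
    hit=env.movel(W(x,y,.072),.01,guard=6);s=st();print(hit,y,by(s["position"]))
    if hit:break
E
```

```text
t21.0 [0.6011 0.0695 0.072 ] [ 0.23 -0.74 -0.9 ] gap0.00
False 0.007 0.007055632331730954
t21.4 [0.6011 0.072  0.072 ] [ 0.25 -1.25 -0.24] gap-0.00
False 0.0095 0.00948643420613876
t21.8 [0.6012 0.0746 0.072 ] [ 0.67 -0.16 -0.66] gap0.00
False 0.012 0.012129548658991976
t22.1 [0.6011 0.0761 0.072 ] [ 0.35 -0.66  0.75] gap-0.00
False 0.0135 0.013613369289496705
```

There was no block where I expected one, so I'll back off and look before pushing any further.

```bash
python3 - <<'E'
from h import *
x=.053
h0=eyes.grab_frame("scene")
env.movel(W(x,.003,.072),.1);env.movel(W(x,-.03,.16),.2);env.movel(W(.0,-.16,.2),.25);env.hold(.1)
h=eyes.grab_frame("scene");st();np.save("h.npy",h["frame"])
cv2.imwrite("pics/s5.png",cv2.resize(np.hstack([q["frame"][160:260,290:400,::-1] for q in(h0,h)]),(800,364),interpolation=cv2.INTER_CUBIC))
E
```

```text
t23.9 [ 0.5466 -0.0956  0.1993] [ 0.62  0.32 -0.62] gap-0.00
```

View pics/s5.png

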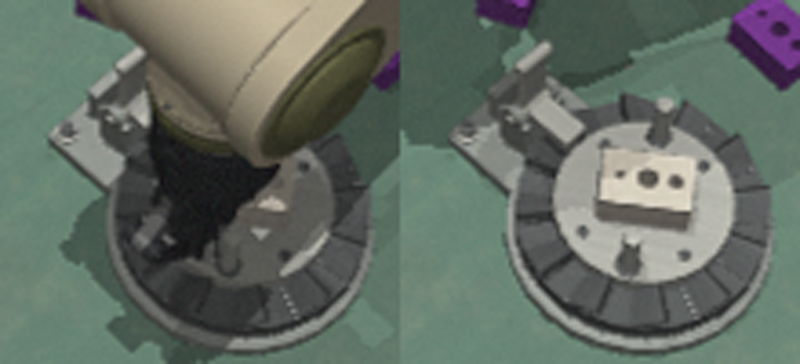

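```bash
python3 - <<'E'
from h import *
f=eyes.grab_frame("scene")
a=ray(f,362.2,188.2,.09);b=ray(f,352.9,225.9,.09);d=b-a;print(a.round(4),b.round(4),np.linalg.norm(d),np.arctan2(d[1],d[0])-YAW)
# block top outline: bright beige, all saved frames
def ang(img,off,k):
    hsv=cv2.cvtColor(img,cv2.COLOR_BGR2HSV)
    m=((hsv[...,0]>5)&(hsv[...,0]<25)&(hsv[...,1]>20)&(hsv[...,1]<90)&(hsv[...,2]>185)).astype(np.uint8)
    m=cv2.morphologyEx(m,cv2.MORPH_CLOSE,np.ones((int(3*k)|1,)*2))
    c=max(cv2.findContours(m,0,1)[0],key=cv2.contourArea)
    P=np.array([ray(f,off[0]+(u+.5)/k-.5,off[1]+(v+.5)/k-.5,.078)[:2] for u,v in c[:,0]]).astype(np.float32)
    r=cv2.minAreaRect(P*1000);return r
i0=cv2.imread("pics/scene0.png")[195:240,330:390]
up=lambda i:cv2.resize(i,None,fx=5,fy=5,interpolation=cv2.INTER_CUBIC)
print(ang(up(i0),(330,195),5))
s3=cv2.imread("pics/s4.png");k=600/115;print(ang(s3[220:430,240:450],(290+240/k,150+220/k),k))
i5=f["frame"][195:240,330:390,::-1].copy();print(ang(up(i5),(330,195),5))
for t in(.46,.5,.524,.56,.6): print(t,[px(f,W(s*.05*np.cos(t),s*.05*np.sin(t),.09)).round(1).tolist() for s in(1,-1)])
E
```

```text
[0.5043 0.037  0.09  ] [0.5932 0.0889 0.09  ] 0.1029881239621852 0.5387233067716743
((547.0325927734375, 62.48908233642578), (38.99117660522461, 59.010032653808594), 5.248287677764893)
((546.8109130859375, 62.95946502685547), (40.20724868774414, 60.17958450317383), 32.922462463378906)
((546.6549072265625, 63.03168487548828), (40.13456344604492, 59.178192138671875), 37.089324951171875)
0.46 [[351.6, 224.7], [363.9, 189.0]]
0.5 [[352.4, 224.9], [363.1, 188.7]]
0.524 [[353.0, 225.0], [362.6, 188.6]]
0.56 [[353.7, 225.2], [361.9, 188.4]]
0.6 [[354.6, 225.4], [361.0, 188.3]]
```

The block outline gives Δ=27.7° after the first push and 31.8° now, and the pins give 0.52 rad, so the wheel is at about one notch. My finger was off-centre on the pin, which explains the weak contact. I'll feel for the stop with a centred, gentle push.

```bash
python3 - <<'E'
from h import *
x=.045;z=.081
by=lambda p:(p[1]-C[1])-np.sin(YAW)*x
def F():
    v=[]
    for _ in range(8): env.hold(.03);v.append(monitor.sense()["contact_force"])
    return np.mean(v,0).round(2)
env.movel(W(x,-.03,.2),.25);env.movel(W(x,-.014,z),.12);env.movel(W(x,.004,z),.06)
print(F())
for y in(.006,.0075,.0085,.0095,.0105,.0115):
    hit=env.movel(W(x,y,z),.01,guard=5);s=monitor.sense();print(hit,y,by(s["position"]).round(4),F(),round(s["clock"],1))
    if hit:break
E
```

```text
[ 0.17 -0.28 -0.05]
False 0.006 0.0061 [-0.16 -0.14 -0.12] 26.9
False 0.0075 0.0076 [ 0.07 -0.01 -0.03] 27.5
False 0.0085 0.0086 [-0.03 -0.16  0.16] 28.0
False 0.0095 0.0095 [0.16 0.13 0.05] 28.5
False 0.0105 0.0104 [-1.32 -1.83  0.37] 29.0
False 0.0115 0.0115 [-2.   -2.71  0.53] 29.6
```

```bash
python3 - <<'E'
from h import *
x=.045;z=.081
by=lambda p:(p[1]-C[1])-np.sin(YAW)*x
hit=env.movel(W(x,.0122,z),.01,guard=5)
v=[]
for _ in range(8): env.hold(.03);v.append(monitor.sense()["contact_force"])
print(hit,by(monitor.sense()["position"]),np.mean(v,0))
env.movel(W(x,.004,z),.1);env.movel(W(x,-.03,.16),.25);env.movel(W(.0,-.16,.2),.3);env.hold(.1)
f=eyes.grab_frame("scene");st()
def ang(fr):
    img=cv2.resize(fr[195:240,330:390,::-1].copy(),None,fx=5,fy=5,interpolation=cv2.INTER_CUBIC)
    hsv=cv2.cvtColor(img,cv2.COLOR_BGR2HSV)
    m=((hsv[...,0]>5)&(hsv[...,0]<25)&(hsv[...,1]>20)&(hsv[...,1]<90)&(hsv[...,2]>185)).astype(np.uint8)
    m=cv2.morphologyEx(m,cv2.MORPH_CLOSE,np.ones((15,15)))
    c=max(cv2.findContours(m,0,1)[0],key=cv2.contourArea)
    P=np.array([ray(f,330+(u+.5)/5-.5,195+(v+.5)/5-.5,.078)[:2] for u,v in c[:,0]]).astype(np.float32)
    return cv2.minAreaRect(P*1000)
print(ang(np.load("h.npy")),ang(f["frame"]))
a=np.load("h.npy")[160:260,290:400,::-1];b=f["frame"][160:260,290:400,::-1]
i0=cv2.imread("pics/scene0.png")
print("pawl region diff vs start, before, now:",[cv2.absdiff(i0[165:215,308:345],q[165:215,308:345,::-1].copy()).mean().round(2) for q in(np.load("h.npy"),f["frame"])])
cv2.imwrite("pics/s6.png",cv2.resize(np.hstack([i0[163:213,300:350],f["frame"][163:213,300:350,::-1]]),(800,400),interpolation=cv2.INTER_CUBIC))
E
```

```text
False 0.01169819484469354 [-2.73464339 -5.54490041  0.36621617]
t31.9 [ 0.5464 -0.0957  0.1992] [ 0.75  0.15 -0.47] gap0.00
((547.150146484375, 63.286930084228516), (39.606998443603516, 59.10249328613281), 37.982879638671875) ((546.6856689453125, 63.042442321777344), (40.028926849365234, 59.332828521728516), 39.28466796875)
pawl region diff vs start, before, now: [np.float64(18.3), np.float64(18.73)]
```

View pics/s6.png

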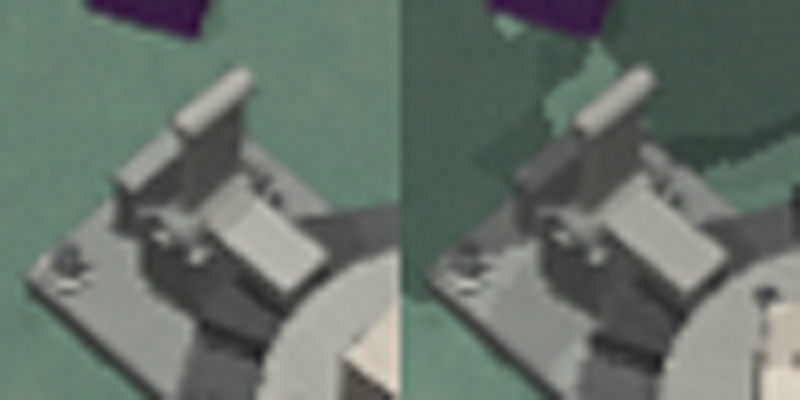

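The tool stalled at 5.5 N, so the pawl is blocking the wheel, and the tab stands exactly where it did at the start. I'll check the wheel angle once more using the dark holes in the table top in both views.

```bash
cat > holes.py <<'E'
from h import *
def holes(img,f,cx,cy):
    k=6;x0,y0=cx-32,cy-32
    g=cv2.resize(cv2.cvtColor(img,cv2.COLOR_BGR2GRAY)[y0:y0+64,x0:x0+64],None,fx=k,fy=k,interpolation=cv2.INTER_CUBIC)
    b=cv2.morphologyEx(g,cv2.MORPH_BLACKHAT,cv2.getStructuringElement(2,(35,35)))
    n,l,s,c=cv2.connectedComponentsWithStats((b>30).astype(np.uint8))
    for i in range(1,n):
        if 30<s[i,4]<900:
            w=b*(l==i);m=cv2.moments(w.astype(np.float32))
            u,v=m["m10"]/m["m00"],m["m01"]/m["m00"]
            p=ray(f,x0+(u+.5)/k-.5,y0+(v+.5)/k-.5,.048)[:2]-[.547,.063]
            r=np.hypot(*p)*1000
            if 35<r<58: print("   r%.1f a%.1f area%d"%(r,np.degrees(np.arctan2(p[1],p[0])),s[i,4]))
S=eyes.grab_frame("scene");T=eyes.grab_frame("top")
for n,i,f,c in(("S0",cv2.imread("pics/scene0.png"),S,(356,217)),("S1",S["frame"][:,:,::-1].copy(),S,(356,217)),
  ("T0",cv2.imread("pics/top0.png"),T,(301,212)),("T1",T["frame"][:,:,::-1].copy(),T,(301,212))):
    print(n);holes(i,f,*c)
E
python3 holes.py
```

```text
S0
   r49.6 a-135.8 area392
   r48.4 a-46.9 area413
   r48.1 a135.3 area451
   r40.0 a-15.6 area531
   r47.1 a44.6 area462
S1
   r53.9 a-141.5 area34
   r49.3 a-103.1 area304
   r38.1 a-135.9 area39
   r48.6 a168.8 area401
   r47.6 a-13.3 area369
   r35.3 a32.7 area508
   r46.8 a78.5 area457
T0
   r48.6 a-44.8 area280
   r49.4 a43.4 area249
   r35.2 a-52.1 area99
   r47.1 a-135.2 area249
   r47.1 a133.2 area261
   r50.1 a179.9 area726
T1
   r48.4 a-11.8 area313
   r49.1 a77.0 area234
   r47.4 a-101.2 area284
   r50.3 a-147.4 area697
   r47.3 a166.8 area234
```

The holes in both views show Δ=33.5°, so the wheel sits against the pawl stop about 3.5° past the notch centre. That's play, because the start was about -0.2°. I'll nudge the pin back about 2.6 mm to centre the pawl.

```bash
python3 - <<'E'
from h import *
x=.043;z=.081
env.movel(W(x,.055,.16),.3);env.movel(W(x,.052,z),.15);env.movel(W(x,.046,z),.06)
print(env.movel(W(x,.0417,z),.02,guard=8));st()
env.movel(W(x,.05,z),.08);env.movel(W(x,.05,.16),.25);env.movel(W(.0,-.16,.2),.3);env.hold(.1);st()
E
python3 holes.py | awk '/^[ST]/{p=/1/} p'
```

```text
False
t34.1 [0.5916 0.1043 0.0812] [0.96 0.77 0.92] gap0.00
t35.8 [ 0.5465 -0.0955  0.1994] [-0.94  0.21  0.21] gap-0.00
S1
   r52.2 a-144.9 area57
   r49.6 a-106.6 area367
   r48.2 a164.7 area516
   r47.7 a-17.6 area396
   r35.5 a25.4 area473
   r47.0 a74.0 area393
T1
   r48.6 a-15.9 area264
   r49.3 a72.0 area250
   r36.8 a89.5 area53
   r46.9 a-105.8 area300
   r51.0 a-152.8 area848
   r47.4 a162.5 area257
```

The wheel is now at Δ≈29.2°, within seating tolerance but slightly on the ramp side. I'll nudge it 0.9 mm backward, using the touch calibration, to centre it.

```bash
python3 - <<'E'
from h import *
x=.045;z=.081
env.movel(W(x,-.03,.16),.3);env.movel(W(x,-.012,z),.15);env.movel(W(x,.004,z),.06)
print(env.movel(W(x,.0095,z),.015,guard=8));env.hold(.2);st()
env.movel(W(x,.0,z),.08);env.movel(W(x,-.03,.16),.25);env.movel(W(.0,-.16,.2),.3);env.hold(.1);st()
f=eyes.grab_frame("scene")["frame"][:,:,::-1];i0=cv2.imread("pics/scene0.png")
cv2.imwrite("pics/s7.png",cv2.resize(np.hstack([i0[160:260,290:400],f[160:260,290:400]]),(800,364),interpolation=cv2.INTER_CUBIC))
E
python3 holes.py | awk '/^[ST]/{p=/1/} p'
```

```text
False
t38.4 [0.5931 0.072  0.0809] [-1.4   0.25  0.48] gap-0.00
t39.9 [ 0.5463 -0.0958  0.199 ] [-0.4  -0.01  0.55] gap0.00
S1
   r52.3 a-144.2 area148
   r49.5 a-105.7 area351
   r48.5 a166.6 area499
   r47.3 a-15.9 area405
   r35.1 a28.5 area479
   r47.0 a75.9 area442
T1
   r48.7 a-14.7 area281
   r48.8 a74.6 area211
   r47.1 a-104.0 area270
   r49.9 a-151.0 area803
   r47.3 a164.1 area250
```

View pics/s7.png

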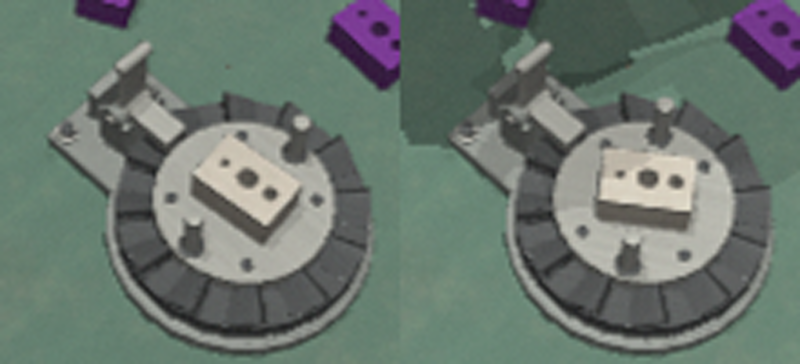

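The hole angles put the wheel at Δ≈30.9°, within 0.02 rad of one notch. The pawl is down with its tab in the starting position at (135,58)/(535,58), the block is centred, and the tool is clear.

```bash
python3 -c "
from h import *
print(job.hand_in())"
```

```text
the job is handed in; nothing more can be done
None
```

I handed the job in at about 40 s: I tipped the pawl open, pushed the wheel back one notch (about 30.9° measured against 30°) and tipped the pawl back down into the new notch; centring it took two small extra nudges, after a push to the pawl's stop 3.5° too far. The block stayed in the middle, and the hand-in returned no verdict.

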